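# Angle a click-joint floor stave into the sample floor

### The job

Finish the little floor sample: pick up the loose stave, hold its far end up at a slant and angle its tongue into the groove of the stave that is screwed down, then lower it flat onto the joists so that the joint locks, closed and flush on top, with the long sides of both staves in line. Feel it home gently, never force the joint, and leave the other things on the bench where they are.

Things in the scene. Friction and masses are not known exactly. Their poses are not given: they have to be found in the camera images.
- floor_sample: Fixed: plywood base 340x100x9 mm (x -170..170), 3 cross joists 88 mm long in y (x -140..-110, -26..58, 110..140; tops 29 mm above bench), one stave 54 wide, 22 thick (top at 51) screwed on, about x -150..0, its groove facing +x. Origin: on the bench below the nominal joint, on the centre line; +x along the staves to the empty joists, away from the robot; z up. Rigid, friction about 0.6.
- joint_mark (a point): Nominal place of the groove's top edge, 51 mm above bench, mid width; axes as the sample's. The screwed stave has slotted screw holes: its real edge lies up to 11 mm to either side along x (fixed; all of it shifts), to be found by feel. Above the bench: upper lip 43 to 51, groove 33 to 43 and 14 deep from the edge, lower lip 29 to 33, reaching 28 mm out from the edge, with a ridge on it.
- far_joist (a point): Middle of the top of the far empty joist (x = 125 mm, 29 mm above bench), on which the loose stave's far part rests in the end. Axes as the sample's.
- stave: Loose wooden stave flat on the bench, top up: 54 mm wide (y), 22 thick (z), x 0..170 plus a 12 mm tongue at -x, pointing to the robot; plain groove in the +x end; about 0.15 kg. Origin: centre line, underside plane, below the shoulder (x = 0). Solid straight sides: grip across the 54 mm near x = 80. Seated: origin at y 0, z 29 mm of the sample, axes parallel.
- tongue_tip (a point): Middle of the front of the stave's tongue: x = -12, z = 11.75 mm of the stave. Tongue top z = 13, underside z = 8.5 for x -6..0 and 10.5 for x -12..-6. Axes as the stave's.
- shoulder_top (a point): Top edge of the stave's shoulder, mid width: x = 0, z = 22 mm of the stave (shoulder face z 13..22); axes as the stave's. Brought in slanted 20 to 30 degrees, far end up, moving down along its length, the stave passes the ridge (which stops a flat one) till its shoulder meets the groove's top edge; kept pushed there, it is turned down about that edge.
- heel (a point): Far lower corner of the stave's heel: x = 9.7, z = 5.3 mm of the stave. Its underside: heel x 0..9.7 at z 5.3; channel x 9.7..32 at z 10; rest z 0. The ridge on the lower lip: top 38 mm above bench, 16 to 28 mm out from the groove's edge; inner side slopes 45 degrees down to 11 out. Pushed home, the heel turns down inside it with 1 mm to spare; if not home it lands on the ridge and stays up.
- sanding_block: Bystander: cork sanding block 63 x 111 x 36 mm, origin under its centre; to be left alone.
- offcut: Bystander: pale timber offcut 45 x 140 x 19 mm, origin under its centre; to be left alone.
- tape_measure: Bystander: pocket tape measure 36 x 82 x 66 mm, origin under its centre; to be left alone.

How it is judged:
By the outcome, as a careful person would: the job done as asked, in the order asked, and still so for the second after the job is handed in, with the robot touching nothing.
It also fails if it takes over 48 s, if anything falls off the work surface, if the arm or the gripper's body presses on something with over 40 N, if the wrist force passes 120 N, or if a joint passes its speed limit or range.

### The arm

A 6-joint arm with a two-finger parallel gripper is mounted at the origin on the work surface; the furniture and walls round the work are solid. World frame = base frame: x ahead of the robot, y to its left, z up, the work surface at z = 0. Lengths are in m, angles in rad, forces in N, time in s.
With the tool pointing down it reaches from about 0.25 to 0.725 m from the base axis. Payload 4 kg.
Tool frame: the origin (TCP) lies on the centre line of the jaws, within the pads' length; the fingertips stand ahead of it and the grasp point (between the pads) lies 11 mm behind it (bot.tip_extent is the z of the fingertips in the tool frame, in m); z points along the fingers, y is the direction in which the jaws open and shut (so a half turn about z gives the same grasp; the last joint's range is limited). The gripper opens to 85 mm and grips with 20 to 120 N. Pads are 22 mm wide; open, the fingers measure 114 mm over their backs; the gripper's body (76 mm by 85 mm) begins 54 mm behind the grasp point. The pads swing forward as they close: fully open they stand 13 mm farther back than shut.
Start: joints at [1.16, 0.241, 0.005, 1.335, 0, 1.571], TCP at [0.2, 0.458, 0.239] pointing down, gripper open.
Joint ranges: [-2.72, 2.72], [-1.05, 1.87], [-1.09, 1.28], [-1.99, 2.15], [-1.42, 1.44], [-3.14, 3.14]. Speed limits (rad/s): [2.79, 2.79, 3.14, 3.14, 3.14, 3.14].

### API

Orientations are given as a unit quaternion [x, y, z, w].
In Python, from workcell import bot gives the robot as it stands.
- The arm moves only by the shell command python3 -m jog 'ROWS'. ROWS is JSON, a list that holds one entry, the list of rows, each a list of 7 numbers: the shift along the world's x, y, z in m, then the turn, a rotation vector about the world's x, y, z in degrees, then the closure in counts, from 0 (fully open) to 255 (shut). In form: [[[tx, ty, tz, ax, ay, az, fingers], ...]]. A call has 1 to 10 rows; each row is the pose to reach, as a shift and turn from the pose commanded when the call began; what a row does not reach only later rows make up. A row lasts 1/12 s, in which the tool goes at most 41.7 mm and 7.16 degrees, less where a joint would pass 70% of its speed; a pose out of reach is approached as far as the arm can. A call with a gripper value outside its range is refused whole. The fingers move at their own pace and stop on an object; the grip force is fixed at half the most. Time passes only in rows, so rows that repeat a pose let the fingers close. It gives the time, the measured TCP pose, the force and the opening at its end, in the units of the state.
- bot.get_obs(): the state, without advancing time (a new reading comes with each control period).
- bot.camera(name): name is "scene" or "top" or "wrist"; returns the picture (384x512x3 uint8, blue, green, red); there is no depth.
- bot.camera_model(name): a dict with "K" (3x3 intrinsics, pixels), "T" (4x4, takes a point from camera to world coordinates). Camera axes: x right, y down, z forward; pixel columns grow to the right and rows downward; lengths in m; the calibration is good to about 2 mm. A picture is of the moment at which its call begins: read the wrist's pose just before it. camera_model takes no time and is no camera call; for the wrist camera it gives the pose at the moment of the call.
- bot.job_done(): hands the job in, once; it reports no verdict.
The state is a dict: "clock": time; "joint_pos": joint angles; "joint_vel": joint speeds; "tau": joint torques, N m; "eef_pos": TCP position; "tool_rot": TCP orientation; "ft_force": force on the tool from outside, world axes, zero at the start; "ft_torque": the same for the moment, N m; "grip_width": finger opening in m.
Only numpy, scipy, OpenCV 4.12 (cv2) and the standard library are available. Lean on these libraries where they do the work, as an engineer would, in place of code of your own. Each camera call takes 0.05 s, during which the arm holds its last target. There are 200 camera calls.

## Working session

There is one attempt and no reset: what is moved stays moved. The work goes in short steps, Python scripts to look and compute and a shell command to move; the robot and the scene stay as the last step left them, time stands still between calls to the robot, and variables do not carry over. Pictures are saved under pics/ and viewed, about 8 in all and at most 12, crops included, and the job is handed in when it is done.

```bash
mkdir -p pics; ls; python3 - <<'E'
from workcell import bot
import cv2,numpy as np
o=bot.get_obs();print(o, bot.tip_extent)
a=bot.camera("top");b=bot.camera("scene")
cv2.imwrite("pics/top.png",a);cv2.imwrite("pics/scene.png",b)
for n in("top","scene"):
  m=bot.camera_model(n);print(n,np.round(m["K"],1).tolist(),np.round(m["T"],3).tolist())
E
```

```text
pics
{'clock': 0.0, 'joint_pos': array([ 1.15997744e+00,  2.41420964e-01,  3.71473079e-03,  1.33520502e+00,
       -2.69254227e-05,  1.57079245e+00]), 'joint_vel': array([-1.85110397e-04, -2.74739077e-04,  2.19488529e-03,  9.67324117e-04,
        8.69153322e-05, -1.84565777e-03]), 'tau': array([ 1.82648349e-03, -3.72314966e+01,  2.52410549e+01,  1.69680332e-02,
        1.96248088e-04,  3.82590684e-06]), 'eef_pos': array([0.19943888, 0.45782336, 0.23840534]), 'tool_rot': array([ 2.03965985e-01,  9.78977404e-01, -1.03797788e-03, -2.02510906e-04]), 'ft_force': array([0.42000191, 0.39360462, 0.55210416]), 'ft_torque': array([-0.01815257, -0.05916312,  0.00761206]), 'grip_width': 0.08554087493747127} 0.008
top [[457.8, 0.0, 253.8], [0.0, 457.8, 195.5], [0.0, 0.0, 1.0]] [[-0.024, -0.995, 0.092, 0.341], [-1.0, 0.025, 0.007, -0.08], [-0.009, -0.092, -0.996, 1.484], [0.0, 0.0, 0.0, 1.0]]
scene [[430.9, 0.0, 251.8], [0.0, 430.9, 194.2], [0.0, 0.0, 1.0]] [[-0.89, -0.206, 0.407, -0.146], [-0.456, 0.394, -0.798, 1.187], [0.004, -0.896, -0.444, 0.779], [0.0, 0.0, 0.0, 1.0]]
```

View pics/top.png

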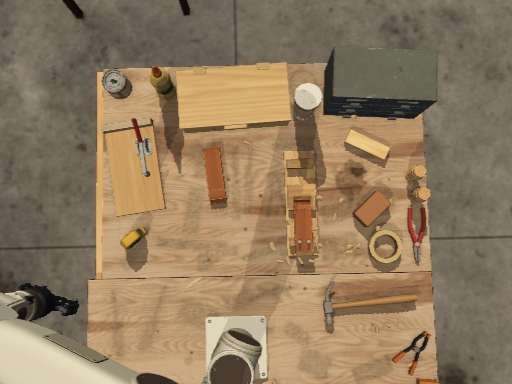

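View pics/scene.png

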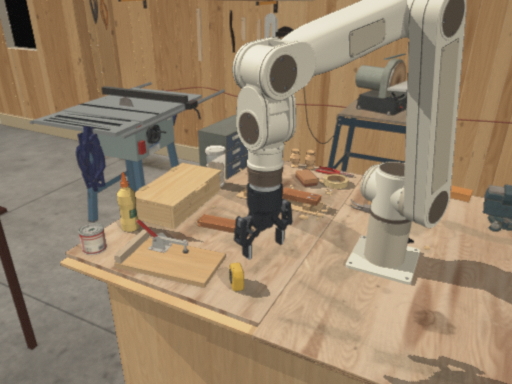

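The top view shows the loose stave at about (214,175), the sample at about (302,205) and its screwed stave at about (303,225). In the scene view the space round both is clear. Next I measure them by mask.

```bash
cat > h.py <<'E'
import cv2,numpy as np
from workcell import bot
def cast(m,px,z):
    K,T=np.array(m["K"]),np.array(m["T"])
    p=np.c_[np.atleast_2d(px),np.ones(len(np.atleast_2d(px)))]
    d=(T[:3,:3]@np.linalg.solve(K,p.T)).T; o=T[:3,3]
    return (o+d*((z-o[2])/d[:,2])[:,None])[:,:2]
def red(im):
    h=cv2.cvtColor(im,cv2.COLOR_BGR2HSV)
    return cv2.inRange(h,(2,110,50),(12,255,235))
def blobs(im,m,z,amin=150):
    k=red(im); k=cv2.morphologyEx(k,cv2.MORPH_CLOSE,np.ones((3,3),np.uint8))
    out=[]
    for c in cv2.findContours(k,cv2.RETR_EXTERNAL,cv2.CHAIN_APPROX_NONE)[0]:
        if cv2.contourArea(c)<amin: continue
        w=cast(m,c[:,0,:].astype(float),z)*1000
        r=cv2.minAreaRect(w.astype(np.float32)); b=cv2.boxPoints(r)
        out.append((c[:,0].mean(0).round(),np.round(r[0],1),np.round(r[1],1),round(r[2],1),b.round().tolist()))
    return out
E
python3 - <<'E'
from h import *
im=cv2.imread("pics/top.png");m=bot.camera_model("top")
for z in(.022,.051):
  print(z)
  for b in blobs(im,m,z):print(b)
cv2.imwrite("pics/c.png",cv2.resize(im[130:280,180:340],None,fx=4,fy=4,interpolation=cv2.INTER_CUBIC))
E
```

```text
0.022
(array([416., 224.]), array([ 368.3, -582.2]), array([ 57.1, 112.1]), 86.9, [[311.0, -608.0], [423.0, -614.0], [426.0, -557.0], [314.0, -551.0]])
(array([303., 224.]), array([ 381.8, -223.1]), array([179.1,  55.1]), 0.1, [[292.0, -196.0], [292.0, -251.0], [471.0, -251.0], [471.0, -195.0]])
(array([214., 175.]), array([546.8,  56.3]), array([181.8,  55.1]), 6.9, [[453.0, 73.0], [460.0, 18.0], [640.0, 40.0], [634.0, 95.0]])
0.051
(array([416., 224.]), array([ 367.8, -572.2]), array([ 56. , 109.8]), 86.9, [[311.0, -597.0], [421.0, -603.0], [424.0, -547.0], [314.0, -541.0]])
(array([303., 224.]), array([ 381. , -220.3]), array([175.5,  54. ]), 0.1, [[293.0, -193.0], [293.0, -247.0], [469.0, -247.0], [469.0, -193.0]])
(array([214., 175.]), array([542.7,  53.6]), array([178.2,  54. ]), 6.9, [[451.0, 70.0], [457.0, 16.0], [634.0, 37.0], [628.0, 91.0]])
```

View pics/c.png

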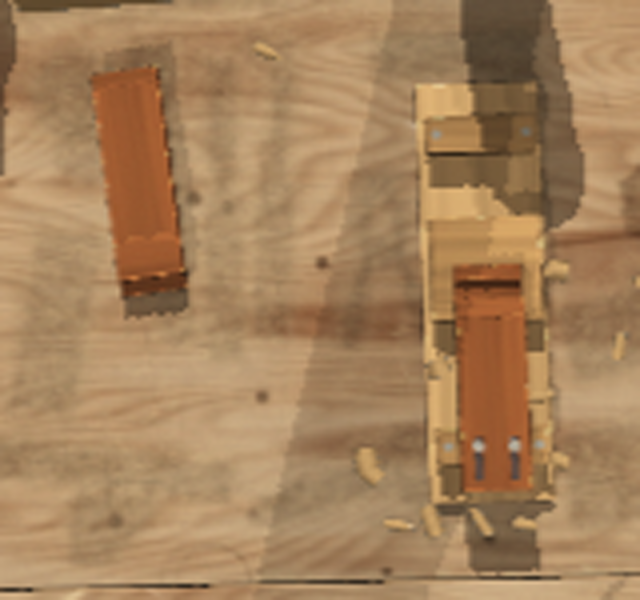

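```bash
python3 -m jog '[[[0.3,-0.5,0.06,0,0,23.5,0],[0.3,-0.678,0.06,0,0,23.5,0],[0.3,-0.678,0.06,0,0,23.5,0],[0.3,-0.678,0.06,0,0,23.5,0],[0.3,-0.678,0.06,0,0,23.5,0],[0.3,-0.678,0.06,0,0,23.5,0],[0.3,-0.678,0.06,0,0,23.5,0],[0.3,-0.678,0.06,0,0,23.5,0],[0.3,-0.678,0.06,0,0,23.5,0],[0.3,-0.678,0.06,0,0,23.5,0]]]'
python3 -m jog '[[[0,0,0,0,0,0,0]]]'
```

```text
clock: 0.93
eef_pos: [0.3661, 0.0865, 0.2727]
tool_rot: [0.0, 1.0, 0.0, 0.0]
ft_force: [0.7, 0.7, -0.1]
grip_width: 0.0855
clock: 1.02
eef_pos: [0.3684, 0.0822, 0.273]
tool_rot: [0.006, 1.0, -0.001, 0.001]
ft_force: [-0.1, 0.3, 0.5]
grip_width: 0.0858
```

```bash
python3 -m jog '[[[0.112,-0.302,0.03,0,0,0,0],[0.112,-0.302,0.03,0,0,0,0],[0.112,-0.302,0.03,0,0,0,0],[0.112,-0.302,0.03,0,0,0,0],[0.112,-0.302,0.03,0,0,0,0],[0.112,-0.302,0.03,0,0,0,0],[0.112,-0.302,0.03,0,0,0,0],[0.112,-0.302,0.03,0,0,0,0],[0.112,-0.302,0.03,0,0,0,0],[0.112,-0.302,0.03,0,0,0,0]]]'
python3 - <<'E'
from h import *
o=bot.get_obs();print(o["eef_pos"],o["tool_rot"],o["joint_pos"])
m=bot.camera_model("wrist");a=bot.camera("wrist");cv2.imwrite("pics/w1.png",a)
np.save("w1.npy",m,allow_pickle=True);print(np.round(m["K"],1).tolist(),np.round(m["T"],3).tolist())
for z in(.051,):
  for b in blobs(a,m,z,1000):print(b)
E
```

```text
clock: 1.85
eef_pos: [0.4782, -0.2144, 0.3013]
tool_rot: [0.002, 1.0, 0.001, -0.001]
ft_force: [0.2, 0.4, -0.5]
grip_width: 0.0856
[ 0.47817699 -0.21436185  0.30130595] [ 1.62276994e-03  9.99997945e-01  6.68631518e-04 -1.01500223e-03] [-4.21652516e-01  2.74842058e-01  2.10249286e-01  1.50860242e+00
  3.93212914e-04 -4.18407444e-01]
[[264.8, 0.0, 255.2], [0.0, 264.8, 192.0], [0.0, 0.0, 1.0]] [[0.004, 0.948, 0.319, 0.396], [1.0, -0.004, 0.0, -0.213], [0.002, 0.319, -0.948, 0.436], [0.0, 0.0, 0.0, 1.0]]
(array([417., 193.]), array([535.3,  36.2]), array([170.6,  59.5]), 7.0, [[447.0, 55.0], [454.0, -4.0], [624.0, 17.0], [616.0, 76.0]])
(array([251.,  83.]), array([ 379.3, -217.7]), array([173.1,  52.8]), 0.5, [[293.0, -192.0], [293.0, -245.0], [466.0, -243.0], [466.0, -191.0]])
```

View pics/w1.png

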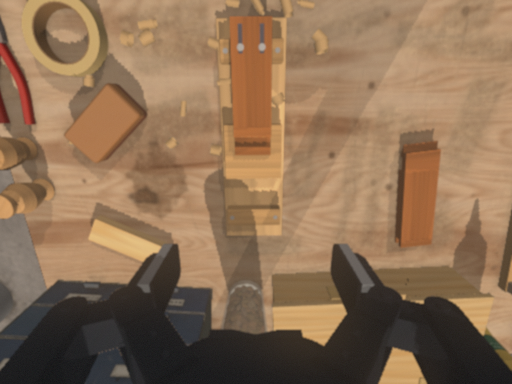

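The wrist view shows the screwed stave (groove edge at about (253,140)), the far joist at about (253,215) and the loose stave at about (418,193). Now I get finer edges numerically.

```bash
python3 - <<'E'
from h import *
m=np.load("w1.npy",allow_pickle=True).item();im=cv2.imread("pics/w1.png")
k=red(im)
L=[];R=[]
for r in range(25,132,3):
  c=np.where(k[r,220:285])[0]+220
  L.append((c.min()-.5,r));R.append((c.max()+.5,r))
for e in(L,R):
  w=cast(m,e,.051)*1000; p=np.polyfit(w[:,0],w[:,1],1);print("side y at x=440:",np.polyval(p,440).round(1),"angle",np.degrees(p[0]).round(2),np.std(w[:,1]-np.polyval(p,w[:,0])).round(2))
g=im[:,235:268].mean(1)
for r in range(118,160):print(r,(cast(m,[(252,r)],.051)*1000).round(1)[0][0],(cast(m,[(252,r)],.033)*1000).round(1)[0][0],g[r].round())
t=bot.camera_model("top");a=cv2.imread("pics/top.png")
g=a[:,296:310].mean(1)
print("top")
for r in range(188,206):print(r,(cast(t,[(303,r)],.051)*1000).round(1)[0][0],(cast(t,[(303,r)],.033)*1000).round(1)[0][0],g[r].round())
g=im[:,240:266].mean(1)
print("far end");print([(r,(cast(m,[(252,r)],.009)*1000).round(1)[0][0],g[r].round().tolist()) for r in range(202,240,1)])
E
```

```text
side y at x=440: -242.3 angle 0.99 0.72
side y at x=440: -192.5 angle -0.08 0.53
118 416.3 417.2 [ 59. 102. 165.]
119 417.6 418.6 [ 59. 102. 164.]
120 419.0 420.0 [ 59. 102. 164.]
121 420.3 421.5 [ 59. 102. 164.]
122 421.7 422.9 [ 59. 102. 164.]
123 423.1 424.3 [ 59. 102. 164.]
124 424.4 425.7 [ 59. 102. 164.]
125 425.8 427.2 [ 59. 101. 163.]
126 427.2 428.6 [ 59. 101. 162.]
127 428.6 430.1 [ 59. 103. 166.]
128 429.9 431.5 [ 61. 107. 172.]
129 431.3 433.0 [ 62. 108. 176.]
130 432.7 434.4 [ 61. 109. 177.]
131 434.1 435.9 [ 62. 110. 178.]
132 435.5 437.3 [ 62. 109. 177.]
133 436.9 438.8 [ 61. 108. 175.]
134 438.3 440.3 [ 61. 108. 175.]
135 439.7 441.7 [ 62. 110. 177.]
136 441.1 443.2 [ 64. 111. 177.]
137 442.5 444.7 [ 61. 105. 166.]
138 443.9 446.2 [ 57.  97. 153.]
139 445.3 447.6 [ 56.  95. 150.]
140 446.8 449.1 [ 55.  93. 148.]
141 448.2 450.6 [ 53.  89. 139.]
142 449.6 452.1 [ 49.  80. 124.]
143 451.0 453.6 [ 47.  74. 112.]
144 452.5 455.1 [ 46.  72. 108.]
145 453.9 456.6 [ 46.  74. 111.]
146 455.4 458.1 [ 50.  82. 127.]
147 456.8 459.6 [ 56.  96. 152.]
148 458.3 461.2 [ 60. 104. 16
[... 2088 characters left out ...]
1.5), [81.0, 119.0, 153.0]), (226, np.float64(603.5), [86.0, 125.0, 159.0]), (227, np.float64(605.4), [87.0, 126.0, 160.0]), (228, np.float64(607.4), [86.0, 125.0, 159.0]), (229, np.float64(609.4), [86.0, 124.0, 158.0]), (230, np.float64(611.4), [87.0, 125.0, 159.0]), (231, np.float64(613.3), [89.0, 129.0, 164.0]), (232, np.float64(615.3), [91.0, 132.0, 168.0]), (233, np.float64(617.3), [92.0, 133.0, 169.0]), (234, np.float64(619.3), [91.0, 130.0, 165.0]), (235, np.float64(621.3), [86.0, 119.0, 150.0]), (236, np.float64(623.3), [82.0, 108.0, 133.0]), (237, np.float64(625.4), [82.0, 107.0, 130.0]), (238, np.float64(627.4), [83.0, 108.0, 132.0]), (239, np.float64(629.4), [82.0, 107.0, 131.0])]
```

```bash
python3 -m jog '[[[0.07,0.27,-0.14,0,0,6.9,0],[0.07,0.27,-0.14,0,0,6.9,0],[0.07,0.27,-0.14,0,0,6.9,0],[0.07,0.27,-0.14,0,0,6.9,0],[0.07,0.27,-0.14,0,0,6.9,0],[0.07,0.27,-0.14,0,0,6.9,0],[0.07,0.27,-0.14,0,0,6.9,0],[0.07,0.27,-0.14,0,0,6.9,0],[0.07,0.27,-0.14,0,0,6.9,0],[0.07,0.27,-0.14,0,0,6.9,0]]]'
python3 - <<'E'
from h import *
o=bot.get_obs();print(o["eef_pos"],o["tool_rot"],o["joint_pos"])
m=bot.camera_model("wrist");a=bot.camera("wrist");cv2.imwrite("pics/w2.png",a)
np.save("w2.npy",m,allow_pickle=True);print(np.round(m["T"],3).tolist())
for b in blobs(a,m,.022,1000):print(b)
E
```

```text
clock: 2.73
eef_pos: [0.5464, 0.059, 0.162]
tool_rot: [-0.062, 0.998, -0.0, -0.001]
ft_force: [0.2, 0.0, -1.2]
grip_width: 0.0855
[0.54637233 0.05901095 0.16199581] [-6.23255844e-02  9.98055107e-01 -1.32619002e-04 -1.22811127e-03] [ 1.07670617e-01  3.83653468e-01 -4.29827587e-04  1.18917875e+00
 -1.53725703e-04 -1.70612994e-02]
[[-0.124, 0.941, 0.316, 0.465], [0.992, 0.118, 0.04, 0.05], [0.0, 0.318, -0.948, 0.296], [0.0, 0.0, 0.0, 1.0]]
(array([255., 174.]), array([547.3,  59.6]), array([182.3,  53.9]), 6.8, [[454.0, 75.0], [460.0, 22.0], [641.0, 44.0], [635.0, 97.0]])
```

View pics/w2.png

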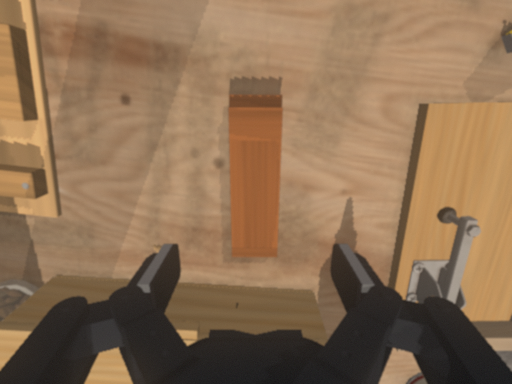

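The wrist view shows the stave upright in the image, cols 230–281, rows 96–255, centred between the open fingers. I descend and grip.

```bash
python3 -m jog '[[[0.002,0.001,-0.04,0,0,0,0],[0.002,0.001,-0.08,0,0,0,0],[0.002,0.001,-0.115,0,0,0,0],[0.002,0.001,-0.135,0,0,0,0],[0.002,0.001,-0.147,0,0,0,0],[0.002,0.001,-0.147,0,0,0,0],[0.002,0.001,-0.147,0,0,0,0]]]'; python3 -c "
from workcell import bot;print(bot.tip_extent)"
python3 -m jog '[[[0,0,0,0,0,0,255],[0,0,0,0,0,0,255],[0,0,0,0,0,0,255],[0,0,0,0,0,0,255],[0,0,0,0,0,0,255],[0,0,0,0,0,0,255],[0,0,0,0,0,0,255],[0,0,0,0,0,0,255]]]'; python3 -c "
from workcell import bot;print(bot.tip_extent,bot.get_obs())"
```

```text
clock: 3.37
eef_pos: [0.5499, 0.0566, 0.0162]
tool_rot: [-0.059, 0.998, -0.0, -0.0]
ft_force: [-0.1, -0.4, 0.4]
grip_width: 0.0856
0.008
clock: 4.03
eef_pos: [0.5517, 0.0576, 0.018]
tool_rot: [-0.06, 0.998, 0.0, 0.002]
ft_force: [-1.3, -0.5, 6.1]
grip_width: 0.0522
0.008 {'clock': 4.0333, 'joint_pos': array([ 1.04087919e-01,  5.35754053e-01, -1.77401295e-01,  8.53504397e-01,
        4.46519727e-05, -1.56614770e-02]), 'joint_vel': array([ 0.00045442,  0.00210174,  0.00011713, -0.00082863, -0.0024238 ,
       -0.00041672]), 'tau': array([ 1.15392096e-01, -4.24216712e+01,  1.87173450e+01, -3.91009217e-01,
       -5.74075535e-02, -1.31278677e-02]), 'eef_pos': array([0.55171322, 0.05764824, 0.01797151]), 'tool_rot': array([-5.98388473e-02,  9.98205908e-01,  1.13720064e-04,  2.06528133e-03]), 'ft_force': array([-1.2581361 , -0.50789251,  6.07031892]), 'ft_torque': array([ 0.05734569,  0.1821951 , -0.05268335]), 'grip_width': 0.05219260775142572}
```

```bash
python3 -m jog '[[[0,0,0.02,0,0,0,255],[0,0,0.06,0,0,0,255],[0,0,0.1,0,0,0,255],[0,0,0.14,0,0,0,255],[0,0,0.14,0,0,0,255]]]'
python3 -m jog '[[[0,-0.04,0,0,0,-2,255],[0,-0.08,0,0,0,-4,255],[0,-0.12,0,0,0,-6,255],[0,-0.16,0,0,0,-6.6,255],[0,-0.2,0,0,0,-6.6,255],[0,-0.24,0,0,0,-6.6,255],[0,-0.265,0,0,0,-6.6,255],[0,-0.276,0,0,0,-6.6,255],[0,-0.276,0,0,0,-6.6,255],[0,-0.276,0,0,0,-6.6,255]]]'
python3 - <<'E'
from h import *
o=bot.get_obs();print(o["eef_pos"],o["tool_rot"],o["grip_width"])
m=bot.camera_model("wrist");a=bot.camera("wrist");cv2.imwrite("pics/w3.png",a)
np.save("w3.npy",m,allow_pickle=True);print(np.round(m["T"],3).tolist())
for z in (.051,.161):
  for b in blobs(a,m,z,1000):print(z,b)
E
```

```text
clock: 4.45
eef_pos: [0.5555, 0.0581, 0.1655]
tool_rot: [-0.06, 0.998, 0.0, 0.009]
ft_force: [2.6, -0.2, -0.9]
grip_width: 0.0521
clock: 5.28
eef_pos: [0.5499, -0.2183, 0.1556]
tool_rot: [-0.002, 1.0, 0.0, -0.0]
ft_force: [-0.4, 0.8, -2.2]
grip_width: 0.0516
[ 0.54989686 -0.21832341  0.15559362] [-1.87982744e-03  9.99998136e-01  4.39538257e-04 -1.23309051e-05] 0.0516019087018058
[[-0.003, 0.947, 0.321, 0.468], [1.0, 0.003, 0.002, -0.218], [0.001, 0.321, -0.947, 0.29], [0.0, 0.0, 0.0, 1.0]]
0.051 (array([258., 169.]), array([ 557.9, -215. ]), array([330. , 110.2]), 1.9, [[391.0, -165.0], [395.0, -275.0], [725.0, -265.0], [721.0, -155.0]])
0.051 (array([51., 60.]), array([ 445.6, -388.4]), array([ 36.3, 101.4]), 62.2, [[392.0, -381.0], [482.0, -428.0], [499.0, -396.0], [409.0, -349.0]])
0.161 (array([258., 169.]), array([ 516.4, -216.2]), array([177.9,  59.4]), 1.9, [[426.0, -189.0], [428.0, -249.0], [606.0, -243.0], [604.0, -184.0]])
0.161 (array([51., 60.]), array([ 455.8, -309.7]), array([19.6, 54.7]), 62.2, [[427.0, -306.0], [475.0, -331.0], [485.0, -314.0], [436.0, -288.0]])
```

View pics/w3.png

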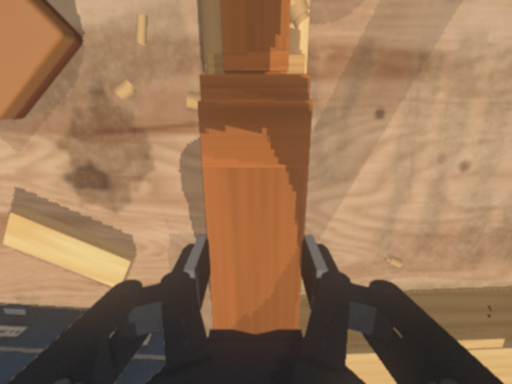

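The wrist view shows the held stave with its tongue front at about row 75 and sides at cols 200–311 near the tongue, narrowing to about 213–301 at row 328. The screwed stave is visible behind it at cols 221–289. I check the stave's pitch in the hand from how its width tapers.

```bash
cat > held.py <<'E'
from h import *
def held(im,m,r0,r1,c0=180,c1=335,v=True):
    k=red(im);K=m["K"];T=m["T"];L=[];R=[]
    for r in range(r0,r1,2):
        c=np.where(k[r,c0:c1])[0]+c0
        if len(c): L.append((r,c.min()-.5));R.append((r,c.max()+.5))
    L,R=np.array(L),np.array(R)
    def fit(a):
        p=np.polyfit(a[:,0],a[:,1],1)
        for _ in range(3):
            e=np.abs(a[:,1]-np.polyval(p,a[:,0]));p=np.polyfit(a[e<1.2,0],a[e<1.2,1],1)
        return p,(e<1.2).mean()
    (pl,fl),(pr,fr)=fit(L),fit(R)
    def pt(r):
        w=np.polyval(pr,r)-np.polyval(pl,r);d=K[0][0]*.054/w
        c=(np.polyval(pr,r)+np.polyval(pl,r))/2
        q=np.array([(c-K[0][2])/K[0][0]*d,(r-K[1][2])/K[1][1]*d,d])
        return T[:3,:3]@q+T[:3,3]
    a,b=pt(r0),pt(r1);u=b-a
    print("near",(a*1000).round(1),"far",(b*1000).round(1),"pitch",np.degrees(np.arctan2(u[2],u[0])).round(2),"yaw",np.degrees(np.arctan2(u[1],u[0])).round(2),fl,fr)
    return pl,pr
E
python3 - <<'E'
from held import *
im=cv2.imread("pics/w3.png");m=np.load("w3.npy",allow_pickle=True).item()
held(im,m,128,228)
g=im[:,225:285].mean((1,2));print([(r,round(g[r])) for r in range(66,135)])
k=red(im)
for r in range(105,330,25):
  c=np.where(k[r,180:335])[0]+180;print(r,c.min(),c.max())
E
```

```text
near [ 479.6 -217.8  157.5] far [ 533.3 -217.4  157.9] pitch 0.51 yaw 0.43 1.0 0.96
[(66, 96), (67, 97), (68, 98), (69, 97), (70, 86), (71, 78), (72, 82), (73, 84), (74, 86), (75, 87), (76, 86), (77, 84), (78, 83), (79, 83), (80, 82), (81, 82), (82, 81), (83, 80), (84, 79), (85, 77), (86, 77), (87, 78), (88, 80), (89, 81), (90, 80), (91, 80), (92, 79), (93, 79), (94, 79), (95, 79), (96, 80), (97, 81), (98, 82), (99, 84), (100, 88), (101, 89), (102, 87), (103, 84), (104, 83), (105, 81), (106, 80), (107, 78), (108, 77), (109, 76), (110, 76), (111, 76), (112, 76), (113, 77), (114, 76), (115, 77), (116, 77), (117, 77), (118, 77), (119, 78), (120, 78), (121, 79), (122, 80), (123, 81), (124, 81), (125, 82), (126, 84), (127, 87), (128, 91), (129, 94), (130, 98), (131, 100), (132, 102), (133, 104), (134, 105)]
105 199 311
130 200 309
155 201 308
180 203 306
205 204 305
230 207 303
255 208 305
280 209 309
305 212 298
```

```bash
python3 - <<'E'
import cv2
im=cv2.imread("pics/w3.png");cv2.imwrite("pics/w3c.png",cv2.resize(im[50:180,180:340],None,fx=4,fy=4,interpolation=cv2.INTER_CUBIC))
E
```

```text
(no output)
```

View pics/w3c.png

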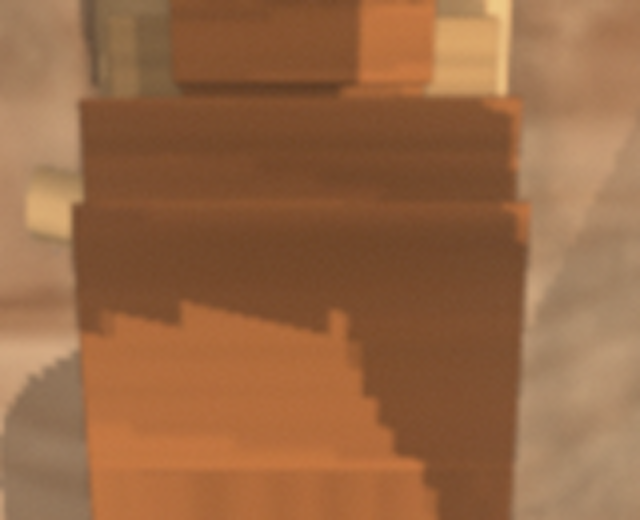

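The crop shows the shoulder edge at row 100.7 and the tongue front at row 75. The lateral and yaw match to the screwed stave is within about 0.5 mm. I tilt 25° and go to pre-insert.

```bash
python3 -m jog '[[[0,0,0,0,-6,0,255],[0,0,0,0,-12,0,255],[0,0,0,0,-18,0,255],[0,0,-0.01,0,-25,0,255],[0,0,-0.02,0,-25,0,255],[0,0,-0.035,0,-25,0,255],[0,0,-0.05,0,-25,0,255],[0,0.0005,-0.058,0,-25,0,255],[0,0.0005,-0.058,0,-25,0,255],[0,0.0005,-0.058,0,-25,0,255]]]'
python3 -m jog '[[[0,0,0,0,0,0,255],[0,0,0,0,0,0,255]]]'
cat > st.py <<'E'
from h import *
from scipy.spatial.transform import Rotation as Ro
o=bot.get_obs();R=Ro.from_quat(o["tool_rot"]).as_matrix()
# stave axes: x=-toolx (tool x ~ -world x flat), z=-toolz
x=-R[:,0];z=-R[:,2];p=o["eef_pos"]*1000
S=p-82.5*x+4*z
print(round(o["clock"],2),"TCP",p.round(1),"pitch",np.degrees(np.arcsin(x[2])).round(2),"yaw",np.degrees(np.arctan2(x[1],x[0])).round(2),"roll",np.degrees(z@[0,1,0]).round(2),"shoulder_top",S.round(1),"F",o["ft_force"].round(1),"M",o["ft_torque"].round(2))
E
python3 st.py
```

```text
clock: 6.17
eef_pos: [0.5502, -0.2166, 0.0975]
tool_rot: [-0.003, 0.976, 0.0, 0.216]
ft_force: [-0.6, 0.4, -1.2]
grip_width: 0.052
clock: 6.33
eef_pos: [0.5512, -0.218, 0.0989]
tool_rot: [-0.003, 0.976, -0.001, 0.217]
ft_force: [0.0, 0.3, -1.2]
grip_width: 0.052
6.33 TCP [ 551.2 -218.    98.9] pitch 25.12 yaw 0.36 roll 0.03 shoulder_top [ 474.8 -218.5   67.5] F [ 0.   0.3 -1.2] M [0.02 0.54 0.03]
```

```bash
python3 -m jog '[[[-0.003,0,-0.0015,0,0,0,255],[-0.006,0,-0.003,0,0,0,255],[-0.009,0,-0.0045,0,0,0,255],[-0.012,0,-0.006,0,0,0,255],[-0.015,0,-0.0075,0,0,0,255],[-0.018,0,-0.009,0,0,0,255],[-0.018,0,-0.009,0,0,0,255],[-0.018,0,-0.009,0,0,0,255]]]';python3 st.py
python3 -m jog '[[[0,0,0,0,0,0,255]]]';python3 st.py;python3 -m jog '[[[0,0,0,0,0,0,255]]]';python3 st.py
```

```text
clock: 7.0
eef_pos: [0.5318, -0.218, 0.0884]
tool_rot: [-0.002, 0.976, -0.0, 0.216]
ft_force: [0.1, -0.5, -1.0]
grip_width: 0.052
7.0 TCP [ 531.8 -218.    88.4] pitch 24.98 yaw 0.27 roll -0.01 shoulder_top [ 455.3 -218.4   57.2] F [ 0.1 -0.5 -1. ] M [0.   0.54 0.03]
clock: 7.08
eef_pos: [0.5323, -0.2182, 0.0888]
tool_rot: [-0.002, 0.976, -0.001, 0.217]
ft_force: [-1.1, -0.2, -0.9]
grip_width: 0.0519
7.08 TCP [ 532.3 -218.2   88.8] pitch 25.02 yaw 0.29 roll 0.01 shoulder_top [ 455.8 -218.5   57.5] F [-1.1 -0.2 -0.9] M [-0.04  0.58 -0.03]
clock: 7.17
eef_pos: [0.5324, -0.2182, 0.0888]
tool_rot: [-0.002, 0.976, -0.001, 0.217]
ft_force: [-0.2, -0.1, -1.4]
grip_width: 0.0521
7.17 TCP [ 532.4 -218.2   88.8] pitch 25.03 yaw 0.3 roll 0.01 shoulder_top [ 456.  -218.6   57.5] F [-0.2 -0.1 -1.4] M [-0.01  0.58  0.01]
```

```bash
python3 -m jog '[[[-0.002,0,-0.0009,0,0,0,255],[-0.004,0,-0.0018,0,0,0,255],[-0.006,0,-0.0028,0,0,0,255],[-0.008,0,-0.0037,0,0,0,255],[-0.008,0,-0.0037,0,0,0,255]]]';python3 st.py
python3 -m jog '[[[-0.001,0,-0.0005,0,0,0,255],[-0.002,0,-0.0009,0,0,0,255],[-0.002,0,-0.0009,0,0,0,255]]]';python3 st.py
python3 -m jog '[[[-0.001,0,-0.0005,0,0,0,255],[-0.002,0,-0.0009,0,0,0,255],[-0.002,0,-0.0009,0,0,0,255]]]';python3 st.py
```

```text
clock: 7.58
eef_pos: [0.5233, -0.2178, 0.0844]
tool_rot: [-0.002, 0.976, -0.0, 0.216]
ft_force: [-0.2, 0.3, -2.0]
grip_width: 0.0521
7.58 TCP [ 523.3 -217.8   84.4] pitch 24.94 yaw 0.26 roll -0.02 shoulder_top [ 446.8 -218.2   53.2] F [-0.2  0.3 -2. ] M [-0.02  0.57 -0.02]
clock: 7.83
eef_pos: [0.5219, -0.218, 0.0839]
tool_rot: [-0.002, 0.976, -0.0, 0.216]
ft_force: [-0.6, -0.2, -1.7]
grip_width: 0.052
7.83 TCP [ 521.9 -218.    83.9] pitch 24.99 yaw 0.28 roll -0.0 shoulder_top [ 445.4 -218.4   52.7] F [-0.6 -0.2 -1.7] M [-0.02  0.57  0.03]
clock: 8.08
eef_pos: [0.5198, -0.2179, 0.0829]
tool_rot: [-0.002, 0.976, -0.0, 0.216]
ft_force: [-0.2, -0.2, -1.6]
grip_width: 0.0519
8.08 TCP [ 519.8 -217.9   82.9] pitch 24.98 yaw 0.28 roll -0.01 shoulder_top [ 443.3 -218.3   51.7] F [-0.2 -0.2 -1.6] M [-0.04  0.55 -0.01]
```

```bash
for i in 1; do python3 -m jog '[[[-0.0005,0,-0.0002,0,0,0,255],[-0.001,0,-0.0004,0,0,0,255],[-0.001,0,-0.0004,0,0,0,255]]]' >/dev/null;python3 st.py; done
python3 -m jog '[[[-0.0005,0,-0.0001,0,0,0,255],[-0.001,0,-0.0002,0,0,0,255],[-0.001,0,-0.0002,0,0,0,255]]]'>/dev/null;python3 st.py
python3 -m jog '[[[-0.0005,0,0,0,0,0,255],[-0.001,0,0,0,0,0,255],[-0.001,0,0,0,0,0,255]]]'>/dev/null;python3 st.py
```

```text
8.33 TCP [ 519.5 -218.    83. ] pitch 25.05 yaw 0.31 roll -0.0 shoulder_top [ 443.1 -218.4   51.7] F [-0.   0.7 -1.5] M [ 0.05  0.35 -0.03]
8.58 TCP [ 519.2 -218.1   83.3] pitch 25.15 yaw 0.33 roll -0.01 shoulder_top [ 442.9 -218.5   51.9] F [ 3.3  1.7 -0.2] M [ 0.23 -0.33 -0.01]
8.83 TCP [ 519.  -218.1   83.9] pitch 25.24 yaw 0.36 roll -0.01 shoulder_top [ 442.7 -218.6   52.3] F [ 5.5  1.9 -0.6] M [ 0.4  -0.67 -0.04]
```

Contact at shoulder x ≈ 443 mm, with a gentle 5 N. That agrees with the vision estimate of 442.5. I start turning down about the edge while keeping the push.

```bash
python3 -m jog '[[[0.0012,0,-0.0034,0,2.5,0,255],[0.0022,0,-0.0070,0,5,0,255],[0.0031,0,-0.0105,0,7.5,0,255],[0.0038,0,-0.0142,0,10,0,255],[0.0038,0,-0.0142,0,10,0,255]]]'>/dev/null;python3 st.py
python3 -m jog '[[[0,0,0,0,0,0,255]]]'>/dev/null;python3 st.py
```

```text
9.25 TCP [ 523.7 -218.5   69.2] pitch 15.12 yaw 0.38 roll 0.06 shoulder_top [ 443.  -219.1   51.5] F [6.5 0.5 0.2] M [-0.04 -0.99 -0.03]
9.33 TCP [ 523.6 -218.6   69.4] pitch 15.28 yaw 0.36 roll 0.06 shoulder_top [ 443.  -219.1   51.5] F [7.2 0.  0.1] M [ 0.08 -1.05 -0.06]
```

```bash
python3 -m jog '[[[0.0007,0.0003,-0.0036,0,2.5,0,255],[0.0011,0.0006,-0.0072,0,5,0,255],[0.0015,0.0008,-0.0108,0,7.5,0,255],[0.0017,0.0008,-0.0144,0,10,0,255],[0.0017,0.0008,-0.0144,0,10,0,255]]]'>/dev/null;python3 st.py
python3 -m jog '[[[0,0,0,0,0,0,255]]]'>/dev/null;python3 st.py
```

```text
9.75 TCP [ 525.7 -218.5   54.5] pitch 5.2 yaw 0.33 roll 0.15 shoulder_top [ 443.2 -219.    51. ] F [ 6.9 -0.9 -1.4] M [-0.35 -1.19  0.  ]
9.83 TCP [ 525.7 -218.5   54.8] pitch 5.33 yaw 0.31 roll 0.15 shoulder_top [ 443.2 -219.    51.1] F [ 7.5 -2.1  0.5] M [-0.37 -1.35  0.02]
```

```bash
python3 -m jog '[[[0.0001,0,-0.0018,0,1.3,0,255],[0.0001,0,-0.0036,0,2.5,0,255],[0,0,-0.0054,0,3.8,0,255],[0,0,-0.0073,0,5.1,0,255],[0,0,-0.0073,0,5.1,0,255]]]'>/dev/null;python3 st.py
python3 -m jog '[[[0,0,0,0,0,0,255]]]'>/dev/null;python3 st.py
```

```text
10.25 TCP [ 525.9 -218.5   47.3] pitch 0.22 yaw 0.28 roll 0.15 shoulder_top [ 443.3 -218.9   51. ] F [ 6.6 -1.7 -0.9] M [-0.26 -1.48 -0.  ]
10.33 TCP [ 525.8 -218.6   47.5] pitch 0.29 yaw 0.27 roll 0.15 shoulder_top [ 443.3 -219.    51.1] F [ 8.1 -2.4 -1.4] M [-0.25 -1.61 -0.05]
```

```bash
python3 -m jog '[[[0,0,-0.0008,0,0.3,0,255],[0,0,-0.0015,0,0.5,0,255],[0,0,-0.0015,0,0.5,0,255]]]'>/dev/null;python3 st.py
python3 - <<'E'
from held import *
m=bot.camera_model("wrist");a=bot.camera("wrist");cv2.imwrite("pics/w4.png",a);np.save("w4.npy",m,allow_pickle=True)
cv2.imwrite("pics/w4c.png",cv2.resize(a[0:240,160:360],None,fx=2.5,fy=2.5,interpolation=cv2.INTER_CUBIC))
k=red(a)
for r in range(5,230,12):
  c=np.where(k[r,180:335])[0]+180
  if len(c):print(r,c.min(),c.max(),(cast(m,[(c.min()-.5,r),(c.max()+.5,r)],.051)*1000).round(1).tolist())
E
```

```text
10.58 TCP [ 525.8 -218.6   47.2] pitch -0.16 yaw 0.25 roll 0.15 shoulder_top [ 443.4 -219.    51.4] F [ 4.9 -1.   4.7] M [-0.08 -1.22 -0.03]
5 193 317 [[405.0, -244.2], [404.9, -191.7]]
17 193 316 [[409.4, -244.5], [409.2, -191.8]]
29 194 317 [[413.9, -244.4], [413.7, -191.0]]
41 196 314 [[418.4, -243.8], [418.3, -191.9]]
53 197 315 [[423.1, -243.7], [422.9, -191.1]]
65 197 313 [[428.0, -244.0], [427.8, -191.6]]
77 198 313 [[432.9, -243.9], [432.7, -191.3]]
89 200 313 [[438.0, -243.3], [437.8, -190.9]]
101 200 311 [[443.2, -243.7], [443.0, -191.5]]
113 200 304 [[448.6, -244.0], [448.4, -194.4]]
125 201 309 [[454.1, -243.9], [453.9, -191.6]]
137 201 308 [[459.8, -244.2], [459.5, -191.7]]
149 201 308 [[465.6, -244.6], [465.4, -191.3]]
161 202 307 [[471.6, -244.4], [471.4, -191.4]]
173 203 304 [[477.8, -244.3], [477.6, -192.5]]
185 206 305 [[484.2, -243.1], [483.9, -191.6]]
197 205 304 [[490.7, -244.0], [490.5, -191.7]]
209 206 304 [[497.5, -243.9], [497.2, -191.3]]
221 206 303 [[504.5, -244.3], [504.2, -191.4]]
```

View pics/w4c.png

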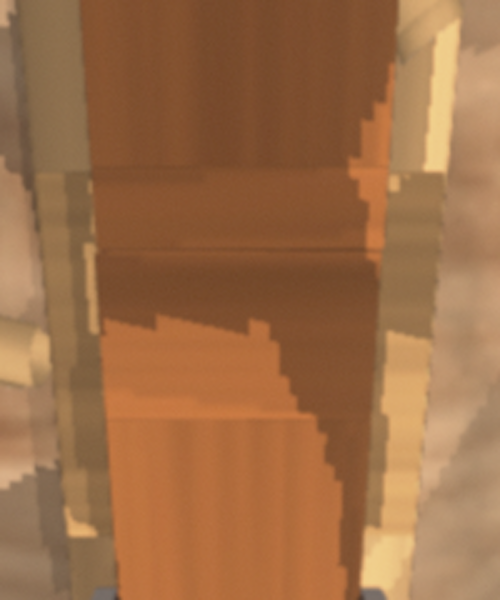

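The seam is closed at row ~100 (x 443) and both staves' sides line up within about 0.3 mm. Force is about 5 N down. I release and retreat.

```bash
python3 -m jog '[[[0,0,0,0,0,0,0],[0,0,0,0,0,0,0],[0,0,0,0,0,0,0],[0,0,0,0,0,0,0],[0,0,0,0,0,0,0],[0,0,0,0,0,0,0],[0,0,0,0,0,0,0],[0,0,0,0,0,0,0]]]'
python3 -m jog '[[[0,0,0.01,0,0,0,0],[0,0,0.03,0,0,0,0],[0,0,0.06,0,0,0,0],[0,0,0.1,0,0,0,0],[0,0,0.14,0,0,0,0],[0,0,0.17,0,0,0,0],[0,0,0.17,0,0,0,0],[0,0,0.17,0,0,0,0]]]'
python3 - <<'E'
from held import *
m=bot.camera_model("wrist");a=bot.camera("wrist")
cv2.imwrite("pics/w5.png",a)
k=red(a)
for r in range(5,240,14):
  c=np.where(k[r,200:310])[0]+200
  if len(c)>20:
    q=(cast(m,[(c.min()-.5,r),(c.max()+.5,r)],.051)*1000).round(1);print(r,q[0],q[1],"w",(q[1]-q[0])[1].round(1),"mid",q[:,1].mean().round(1))
for b in blobs(a,m,.051,1000):print(b)
t=bot.camera("top");cv2.imwrite("pics/top2.png",t)
for b in blobs(t,bot.camera_model("top"),.051):print("top",b)
n=cv2.resize(t[130:280,220:340],None,fx=3,fy=3,interpolation=cv2.INTER_CUBIC)
c=cv2.resize(a[0:300,180:330],None,fx=2,fy=2,interpolation=cv2.INTER_CUBIC)
H=max(n.shape[0],c.shape[0]);p=lambda i:cv2.copyMakeBorder(i,0,H-i.shape[0],0,0,0)
cv2.imwrite("pics/end.png",np.hstack([p(c),p(n)]))
E
```

```text
clock: 11.3
eef_pos: [0.5225, -0.2172, 0.045]
tool_rot: [-0.002, 1.0, 0.0, -0.005]
ft_force: [-0.5, -0.2, 0.3]
grip_width: 0.0853
clock: 11.97
eef_pos: [0.5241, -0.2178, 0.2187]
tool_rot: [-0.002, 1.0, -0.001, -0.002]
ft_force: [-0.1, -0.5, -0.4]
grip_width: 0.0856
5 [ 351.6 -243.7] [ 351.4 -192.1] w 51.6 mid -217.9
19 [ 363.4 -244. ] [ 363.2 -192.7] w 51.3 mid -218.4
33 [ 375.5 -243.3] [ 375.3 -191.2] w 52.1 mid -217.2
47 [ 388.  -242.7] [ 387.9 -191.8] w 50.9 mid -217.2
61 [ 400.9 -244. ] [ 400.7 -191.4] w 52.6 mid -217.7
75 [ 414.2 -244.4] [ 414.  -191.9] w 52.5 mid -218.2
89 [ 427.9 -243.7] [ 427.7 -191.5] w 52.2 mid -217.6
103 [ 442.1 -244. ] [ 441.8 -192.1] w 51.9 mid -218.0
117 [ 456.6 -243.3] [ 456.4 -191.6] w 51.7 mid -217.4
131 [ 471.7 -243.6] [ 471.5 -193.4] w 50.2 mid -218.5
145 [ 487.4 -273.6] [ 487.  -191.8] w 81.8 mid -232.7
159 [ 503.4 -242.1] [ 503.1 -192.4] w 49.7 mid -217.2
173 [ 520.  -242.5] [ 519.8 -193.1] w 49.4 mid -217.8
187 [ 537.3 -244. ] [ 537.  -191.4] w 52.6 mid -217.7
201 [ 555.1 -242. ] [ 554.8 -192.1] w 49.9 mid -217.0
215 [ 573.6 -241.1] [ 573.3 -191.6] w 49.5 mid -216.4
229 [ 592.8 -242.8] [ 592.5 -191. ] w 51.8 mid -216.9
(array([255., 118.]), array([ 479.3, -217.5]), array([263.8,  52.8]), 0.2, [[347.0, -192.0], [347.0, -244.0], [611.0, -243.0], [611.0, -191.0]])
top (array([416., 226.]), array([ 361.7, -571.9]), array([ 56., 122.]), 86.9, [[299.0, -597.0], [421.0, -603.0], [424.0, -547.0], [302.0, -541.0]])
```

View pics/end.png

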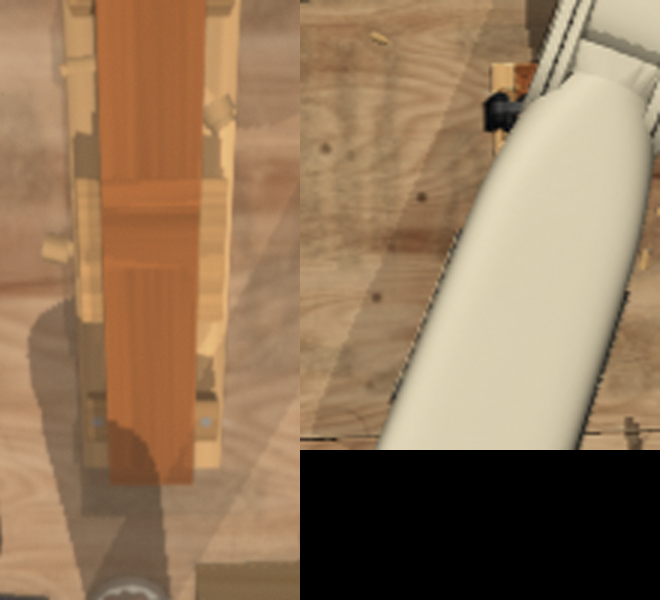

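The left view shows both staves as one straight strip with no visible gap at the seam (crop y ≈ 206), and the far end at x = 611 mm against about 613 expected. The right-hand top view is blocked by the arm. I hand in.

```bash
python3 -c "
from workcell import bot;print(bot.get_obs()['clock'],bot.job_done())"
```

```text
the job is handed in; nothing more can be done
12.0667 None
```

The loose stave is joined to the screwed-down one, and I handed the job in at 12.1 s of the 48 s allowed.

**What I did:** I gripped the stave across its sides and tilted it 25° with the far end up. I then slid it down along its length until the shoulder met the groove edge at x ≈ 443 mm, with about 5 N. Keeping a push of about 5 to 8 N, I turned it down about that edge. I pressed it flat with about 5 N, let go and backed off straight up.

**Last checks:**
- **In the hand, seated flat:** the pitch was about 0° and the shoulder's top edge stood at about 51 mm, level with the groove's.
- **Wrist pictures:** the seam shows no visible gap. The mid-lines of the two staves agreed to about 0.3 mm before release and within about 1 mm after. The far end reads x = 611 mm against about 613 mm expected, within the calibration error.
- **After release:** the wrist force was about 0 N.

**Not confirmed:**
- The final top picture was blocked by the arm, so it confirms nothing.
- I judged the flush fit only from the tool's height and the wrist pictures, not from a side view.
- While closing on the bench, the fingertips touched it lightly, with about 6 N.
- I saw no contact with the sanding block, offcut or tape measure, but I did not measure their positions again.

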